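# Close the cash box, lock it with its key and hold the key turned

## Task

Close the kitchen's blue cash box: lower its aluminium cover over the two locating pins, without dropping it, until it rests flush, and let go of it. Then take the red key from its wooden stand, work it fully home into the lock past the sticky pins and only then turn it a quarter turn clockwise (seen from above), so that the bolt runs out over the cover. The lock springs back, so finish while still gripping the key and holding it turned; leave the mug, the tin and the onion where they stand.

Things in the scene. Friction and masses are not known exactly. Their poses are not given: they have to be found in the camera images.
- cash_box: blue steel cash box, fixed. Origin: underside of the middle of its open compartment (116 mm along x, 134 mm along y, rim 50 mm high). Two upright pins, 9 mm thick with conical tips, stand at (x, y) = (+36, +46) and (-36, -46) mm, 29 mm above the rim. On its -y side the grey lock housing, 80 mm along x, y from -71 to -143 mm, 75 mm high
- seat (a point): centre of the compartment's rim, 50 mm above the box's origin, axes as the box: the cover's origin lies here when it rests flush. This leaves 8 mm between the cover's edge and the lock housing
- cover: loose aluminium plate, 108 mm (x) by 126 mm (y) by 8 mm, 0.25 kg, flat on the worktop at the left. Origin: centre of its underside. Two 12 mm through holes at (x, y) = (+36, +46) and (-36, -46) mm; it fits with its x along the box's x or a half turn from that. Black bar handle along y: 12 mm thick (x), 60 mm long, 30 to 44 mm above the origin, on two posts; grip it across x
- key_stand: pale wooden block, 64 x 64 x 45 mm, fixed to the worktop at the right; the key stands upright in a slot in its top. Origin: centre of its underside
- key: loose key, 0.06 kg, upright at the start, alike after a half turn about z. Origin: on its axis at the underside of its steel shoulder disc (22 mm across, 4 mm thick). Below it the flat blade, 15 mm wide (x), 6 mm thick (y), 32 mm long, V-shaped tip. Above it the red bow, 30 mm wide (x), 8 mm thick (y), from 12 to 46 mm up; grip it across y, about 30 mm up
- lock_mouth (a point): centre of the brass lock plug's face, on its upright axis, at y -107, z 76.5 mm of the box; axes as the box. Keyway 18 mm along x, 8 mm along y while unturned, 3 mm chamfer on its long sides, 42 mm deep. Fully home, the key's shoulder rests on the face, its origin here. Two sprung sticky pins 12 and 20 mm down drag on the blade: push with 10 to 20 N, wiggling 2 mm along x where it sticks
- lock_plug (a joint): turn of the lock plug, rad: 0 unturned (at the start), 1.57 at its stop, a quarter turn clockwise from above. The key has about 0.15 rad of play in it, so the plug lags the key. A spring drives it back with 0.03 N m at 0 and 0.11 N m at the stop: it returns if let go. Turning slides the steel bolt from the housing over the seated cover's edge (22 mm at the stop, 3 mm above it)
- mug: white mug with dots, 78 mm wide and 93 mm high, behind the cover, bystander
- tin: tin with a paper label, 75 mm across, 110 mm high, behind the key stand, bystander
- onion: brown onion, about 82 mm across, 94 mm high, in front of the box, bystander

How it is judged:
By the outcome, as a careful person would: the job done as asked, in the order asked, and still so for the second after the job is handed in, while the arm keeps its last pose, push and grip.
It also fails if it takes over 70 s, if anything falls off the work surface, if the arm or the gripper's body presses on something with over 40 N, if the wrist force passes 120 N, or if a joint passes its speed limit or range.

## Robot

A 6-joint arm with a two-finger parallel gripper is mounted at the origin on a cart in front of the work surface, level with it; the furniture and walls round the work are solid. World frame = base frame: x ahead of the robot, y to its left, z up, the work surface at z = 0. Lengths are in mm, angles in rad, forces in N, time in s.
With the tool pointing down it reaches from about 350 to 875 mm from the base axis. Payload 4.2 kg.
Tool frame: the origin (TCP) lies between the finger pads; the fingertips stand 17 mm ahead of it and the grasp point (between the pads) lies 2 mm behind it; z points along the fingers, y is the line along which they close (so a half turn about z gives the same grasp; the last joint's range is limited). The gripper opens to 85 mm and grips with 20 to 120 N. Pads are 22 mm wide; open, the fingers measure 114 mm over their backs; the gripper's body (76 mm by 85 mm) begins 54 mm behind the grasp point. The pads swing forward as they close: fully open they stand 13 mm farther back than shut.
Start: joints at [1.445, 0.385, 0.008, 0, -1.194, -0.259], TCP at [234.575, 579.287, 248.312] pointing down, gripper open.
Joint ranges: [-3.14, 3.14], [-1.21, 2.06], [-1.07, 1.41], [-3.16, 2.05], [-2.99, -0.16], [-3.1, 3.1]. Speed limits (rad/s): [2.79, 2.79, 3.14, 3.14, 3.14, 3.14].

## Interface

Orientations are given as a unit quaternion [x, y, z, w].
In Python, from bench import arm, vision, job_done gives the robot as it stands (arm), with the cameras (vision) and the job as plain functions.
- The arm moves only by the tool jog_arm, called after "Emit:" as name(argument=value, ...) on one line, values as JSON. Schema: {"type":"object","properties":{"increments":{"type":"object","properties":{"offsets":{"type":"array","items":{"type":"array","items":{"type":"number"},"minItems":6,"maxItems":6},"minItems":1,"maxItems":10}},"additionalProperties":false,"required":["offsets"]},"finger_gap":{"type":"number"},"only":{"type":"string"},"quiet":{"type":"boolean"},"lines":{"type":"string"}},"required":["increments"],"additionalProperties":false}. increments is an object whose key "offsets" holds a list of rows, 1 to 10 of them, each of 6 numbers: dx, dy, dz in shares of 500 mm (1.0 is 500 mm), then a rotation vector rx, ry, rz in shares of pi/2 rad (1.0 is pi/2 rad); each row is the pose to reach, as a shift and turn from the pose commanded when the call began, along the tool's axes at that moment; what a row does not reach only later rows make up. A row lasts 1/10 s, in which the tool goes at most 50 mm and 0.15 rad, less where a joint would pass 70% of its speed; a pose out of reach is approached as far as the arm can. finger_gap is the finger opening in mm, set as the call begins (left out keeps the last). The fingers move at their own pace and stop on an object; the grip force is fixed at half the most. Time passes only in rows, so rows that do not move let the fingers close. The tool returns the time, the measured TCP pose, the force, the opening and the grip force at its end. only (a regular expression) keeps the lines of the reply that match it, lines (a string "A,B") keeps lines A to B, and quiet returns only ok. Shift and turn numbers lie between -1 and 1, and a call with a number outside is refused. Input that does not fit is refused with a message, and nothing moves.
- arm.read_state(): the state, without advancing time (a new reading comes with each control period).
- vision.get_image(name): name is "side" or "top" or "wrist"; returns the picture (420x560x3 uint8, blue, green, red); there is no depth.
- vision.get_calibration(name): a dict with "K" (3x3 intrinsics, pixels), "rvec" (rotation vector, rad) and "tvec" (3), from world to camera coordinates, as OpenCV has them. Camera axes: x right, y down, z forward; pixel columns grow to the right and rows downward; lengths in mm; the calibration is good to about 2 mm. A picture is of the moment at which its call begins: read the wrist's pose just before it. get_calibration takes no time and is no camera call; for the wrist camera it gives the pose at the moment of the call.
- job_done(): hands the job in; it is judged then, once.
The state is a dict: "clock": time; "joints": joint angles; "joint_vel": joint speeds; "joint_efforts": joint torques, N m; "position": TCP position; "ee_rot": TCP orientation; "contact_force": force on the tool from outside, world axes, zero at the start; "wrist_torque": the same for the moment, N m; "gripper_width": finger opening in mm; "grasp_force": force on a finger pad.
Only numpy, scipy, OpenCV 4.12 (cv2) and the standard library are available. Lean on these libraries where they do the work, as an engineer would, in place of code of your own. Each camera call takes 0.05 s, during which the arm holds its last target. There are 200 camera calls.

## Working session

There is one attempt and no reset: what is moved stays moved. The work goes in short steps, Python scripts to look and compute and a tool call to move; the robot and the scene stay as the last step left them, time stands still between calls to the robot, and variables do not carry over. Pictures are saved under pics/ and viewed, at most 10 in all, crops included, and the job is handed in when it is done.

```bash
ls; mkdir -p pics
```

Create h.py:
```python
import numpy as np, cv2
from bench import arm, vision, job_done
from scipy.spatial.transform import Rotation as R
def snap(n,f):
    c=vision.get_calibration(n); im=vision.get_image(n); cv2.imwrite(f'pics/{f}.png',im)
    np.savez(f'pics/{f}.npz',K=c['K'],r=c['rvec'],t=c['tvec']); return im
def cal(f):
    d=np.load(f'pics/{f}.npz'); return d['K'],R.from_rotvec(d['r'].ravel()).as_matrix(),d['t'].ravel()
def px2w(f,uv,z):
    K,M,t=cal(f); out=[]
    for u,v in uv:
        d=M.T@np.linalg.solve(K,[u,v,1]); c=-M.T@t; out.append(c+d*(z-c[2])/d[2])
    return np.array(out)
def w2px(f,P):
    K,M,t=cal(f); q=(K@(M@np.atleast_2d(P).T+t[:,None])).T; return q[:,:2]/q[:,2:]
def delta(pos,yaw=None):
    "tool-axis shift to pos from measured pose"
    s=arm.read_state(); r=R.from_quat(s['ee_rot']); return r.inv().apply(np.array(pos)-s['position'])
```

Run:
```python
from h import *
for n in('top','side','wrist'):
    im=snap(n,n+'0'); K,M,t=cal(n+'0'); print(n,K[0,0],-M.T@t,M[2])
s=arm.read_state();print(s['position'],R.from_quat(s['ee_rot']).as_matrix().round(3),s['clock'])
a=cv2.imread('pics/top0.png');b=cv2.imread('pics/side0.png')
```

```text
bench.py
pics
top 440.3948106531787 [ 457.71414169  -12.20987609 1220.8122415 ] [ 0.06395007  0.01756108 -0.99779858]
side 436.32573021974974 [ 436.05129308 -950.67182197  514.50881268] [ 0.09555261  0.9020974  -0.42082061]
wrist 342.05795342737036 [303.53916456 549.99402954 373.46503157] [-0.27081812  0.10712254 -0.95665161]
[234.44488852 578.92902413 247.49225577] [[ 0.927 -0.375 -0.001]
 [-0.375 -0.927 -0.002]
 [ 0.     0.002 -1.   ]] 0.15
```

View pics/top0.png

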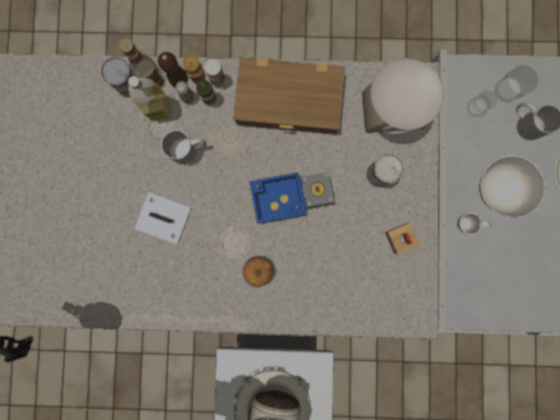

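View pics/wrist0.png

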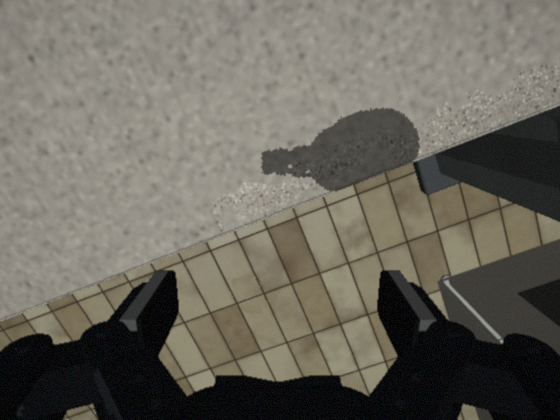

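The top view shows the cover at (162,218), the box at (279,199) with its lock housing at (318,190) and the key stand at (403,239). The wrist view shows only worktop and floor, with the fingers pointing to the image bottom.

Run:
```python
from h import *
print('cover',px2w('top0',[(162,218)],8))
print('cover handle ends',px2w('top0',[(150,214),(174,220)],44), px2w('top0',[(151,207),(175,236)],8))
print('box',px2w('top0',[(279,199)],50),'plug',px2w('top0',[(318,189)],76))
print('stand',px2w('top0',[(403,239)],45))
s=arm.read_state();r=R.from_quat(s['ee_rot'])
K,M,t=cal('wrist0');print('cam in tool',r.inv().apply(-M.T@t-s['position']),r.inv().apply(M[2]),'img right in tool',r.inv().apply(M[0]))
a=cv2.imread('pics/top0.png')
A=cv2.resize(a[180:260,125:205],None,fx=5,fy=5,interpolation=cv2.INTER_CUBIC)
B=cv2.resize(a[160:240,240:340],None,fx=4,fy=5,interpolation=cv2.INTER_CUBIC)
cv2.imwrite('pics/t2.png',np.hstack([A,B]))
```

```text
cover [[502.52995081 322.20691944   8.        ]]
cover handle ends [[511.07353409 345.14260578  44.        ]
 [496.70996643 279.71447758  44.        ]] [[532.20345012 354.18822999   8.        ]
 [453.84576897 283.99000512   8.        ]]
box [[ 5.60171014e+02 -4.79626565e-01  5.00000000e+01]] plug [[ 586.75913415 -101.73878494   76.        ]]
stand [[ 462.88282484 -332.07029435   45.        ]]
cam in tool [  74.91583612    1.08065552 -125.96365673] [-2.91320753e-01  8.31604307e-04  9.56625072e-01] img right in tool [ 8.21023421e-05  9.99999640e-01 -8.44307677e-04]
```

View pics/t2.png

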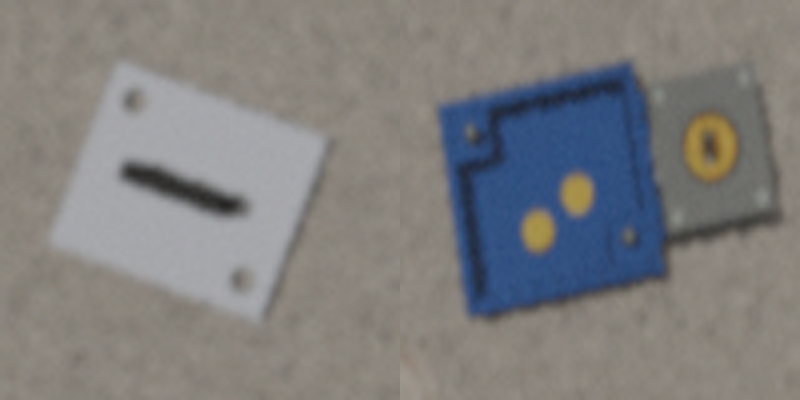

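The enlarged crop shows the cover's holes at (135,99) and (242,279), its handle between (125,172) and (240,207), the box pins at (474,133) and (630,237) and the plug at (711,147). The yaws come out at about -0.33 for the cover and +0.17 for the box. Next I go above the cover, turning part of the way.

Units first: shifts go in shares of 500 mm and turns go in shares of pi/2 rad. So 345 mm / 500 = 0.69, 330 mm / 500 = 0.66, 0.8 rad / 1.5708 = 0.5093.

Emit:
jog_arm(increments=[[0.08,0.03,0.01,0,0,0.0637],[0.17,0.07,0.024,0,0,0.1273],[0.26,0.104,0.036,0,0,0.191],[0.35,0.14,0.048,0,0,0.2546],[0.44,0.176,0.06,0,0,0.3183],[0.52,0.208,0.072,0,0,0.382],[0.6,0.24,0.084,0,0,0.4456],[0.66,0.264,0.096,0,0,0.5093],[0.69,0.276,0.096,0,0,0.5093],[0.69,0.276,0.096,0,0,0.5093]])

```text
refused: increments: the value is not of type 'object' (schema: type "object"). Nothing was moved.
```

Nothing moved. I misread the format; it is an object with the rows under "offsets". Resending.

Emit:
jog_arm(increments={"offsets": [[0.08,0.03,0.01,0,0,0.0637],[0.17,0.07,0.024,0,0,0.1273],[0.26,0.104,0.036,0,0,0.191],[0.35,0.14,0.048,0,0,0.2546],[0.44,0.176,0.06,0,0,0.3183],[0.52,0.208,0.072,0,0,0.382],[0.6,0.24,0.084,0,0,0.4456],[0.66,0.264,0.096,0,0,0.5093],[0.69,0.276,0.096,0,0,0.5093],[0.69,0.276,0.096,0,0,0.5093]]})

```text
clock: 1.15
position: [503.6, 320.3, 199.9]
ee_rot: [0.829, -0.559, -0.0, 0.0]
contact_force: [-1.2, -0.4, -0.0]
gripper_width: 85.6
grasp_force: 0.0
```

Run:
```python
from h import *
s=arm.read_state();print(s['joints'],s['position'],R.from_quat(s['ee_rot']).as_matrix().round(3))
```

```text
[ 8.37581952e-01  3.75301249e-01 -1.33942469e-01  7.88159446e-05
 -1.06247321e+00 -4.53271078e-01] [503.63743349 320.34846352 199.85781894] [[ 0.375 -0.927 -0.001]
 [-0.927 -0.375 -0.001]
 [ 0.     0.001 -1.   ]]
```

In the tool's units: 0.72 rad / 1.5708 = 0.4584.

Emit:
jog_arm(increments={"offsets": [[0,0,0,0,0,0.0955],[0,0,0,0,0,0.191],[0,0,0,0,0,0.2865],[0,0,0,0,0,0.382],[0,0,0,0,0,0.4584],[0,0,0,0,0,0.4584],[0,0,0,0,0,0.4584]]})

```text
clock: 1.85
position: [502.0, 322.7, 200.5]
ee_rot: [-0.582, 0.814, 0.0, 0.0]
contact_force: [-0.2, 0.8, 0.3]
gripper_width: 85.5
grasp_force: 0.0
```

```bash
python3 -c "
from h import *
snap('wrist','w1')"
```

```text
(no output)
```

View pics/w1.png

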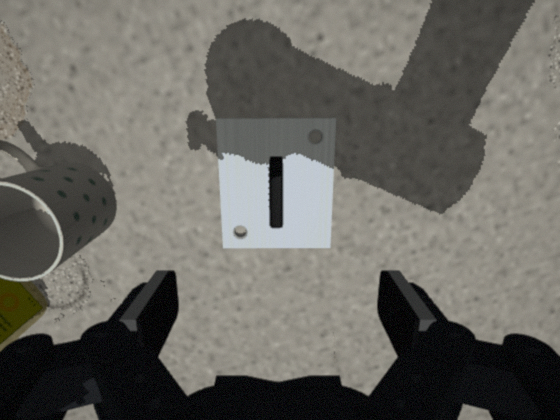

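The cover fills (217,119)-(335,119)-(331,248)-(224,248), with holes at (316,136) and (240,231) and the handle from (276,156) to (276,228).

Run:
```python
from h import *
c=px2w('w1',[(217,119),(335,119),(331,248),(224,248)],8);print(c.round(1),c.mean(0),[np.linalg.norm(c[i]-c[i-1]) for i in range(4)])
h=px2w('w1',[(315.5,136),(240,231.5)],8);print('holes',h,h.mean(0),np.linalg.norm(h[0]-h[1]))
a=px2w('w1',[(276.5,156.5),(276,228)],44);print('handle',a,a.mean(0),np.linalg.norm(a[0]-a[1]))
for p,q in((c[1],c[0]),(c[2],c[3]),(a[1],a[0])):print(np.arctan2(*(p-q)[1::-1]))
d=h[0]-h[1];print('yaw holes',np.arctan2(d[1],d[0]),np.arctan2(46,36))
s=arm.read_state();x=R.from_quat(s['ee_rot']).as_matrix();print('phi',np.arctan2(x[1,0],x[0,0]))
for z in(44,60):print(delta([*a.mean(0)[:2],z]),delta([*h.mean(0)[:2],z]))
```

```text
[[533.2 243.7   8. ]
 [432.7 278.1   8. ]
 [471.3 397.6   8. ]
 [573.3 362.8   8. ]] [502.64193853 320.57746826   8.        ] [np.float64(125.62107498221951), np.float64(106.23539945958392), np.float64(125.6121021981568), np.float64(107.79277879897096)]
holes [[453.70295635 286.79306441   8.        ]
 [551.8033746  351.43413438   8.        ]] [502.75316548 319.11359939   8.        ] 117.48259440007914
handle [[491.70288901 288.20219147  44.        ]
 [512.41246704 347.24630698  44.        ]] [502.05767803 317.72424923  44.        ] 62.57071357948416
2.812114112965591
2.812352706032103
1.233455706322483
yaw holes -2.5589670422724176 0.906750163968212
phi -1.9012043378161367
[  4.59892079  -1.45961093 156.49145127] [  3.05908427  -1.66673398 156.4919295 ]
[  4.59411812  -1.46084891 140.49145204] [  3.0542816   -1.66797197 140.49193027]
```

In the tool's units: 164 mm / 500 = 0.328, 3.5 mm / 500 = 0.007.

Emit:
jog_arm(increments={"offsets": [[0.002,0,0.08,0,0,0],[0.004,-0.002,0.17,0,0,0],[0.007,-0.0032,0.24,0,0,0],[0.007,-0.0032,0.29,0,0,0],[0.007,-0.0032,0.316,0,0,0],[0.007,-0.0032,0.328,0,0,0],[0.007,-0.0032,0.328,0,0,0]]})

```text
clock: 2.6
position: [503.1, 318.4, 36.4]
ee_rot: [-0.58, 0.815, -0.0, 0.0]
contact_force: [-0.1, 0.1, 0.1]
gripper_width: 85.7
grasp_force: 0.0
```

Emit:
jog_arm(increments={"offsets": [[0,0,0,0,0,0],[0,0,0,0,0,0],[0,0,0,0,0,0],[0,0,0,0,0,0],[0,0,0,0,0,0],[0,0,0,0,0,0],[0,0,0,0,0,0],[0,0,0,0,0,0]]}, finger_gap=0)

```text
clock: 3.4
position: [503.1, 318.3, 36.9]
ee_rot: [-0.58, 0.815, -0.0, 0.0]
contact_force: [-1.1, 0.3, 5.1]
gripper_width: 10.7
grasp_force: 60.4
```

In the tool's units: -163 mm / 500 = -0.326, -140 mm / 500 = -0.28.

Emit:
jog_arm(increments={"offsets": [[0,0,0,0,0,0],[0,0,0,0,0,0],[0,0,0,0,0,0],[0,0,0,0,0,0],[0,0,0,0,0,0],[0,0,-0.03,0,0,0],[0,0,-0.1,0,0,0],[0,0,-0.19,0,0,0],[0,0,-0.28,0,0,0],[0,0,-0.326,0,0,0]]}, finger_gap=85)

```text
clock: 4.4
position: [504.2, 319.0, 204.0]
ee_rot: [-0.58, 0.815, 0.0, 0.004]
contact_force: [-0.1, -0.5, 0.3]
gripper_width: 85.3
grasp_force: 0.0
```

Emit:
jog_arm(increments={"offsets": [[0.07,-0.04,0,0,0,-0.0637],[0.15,-0.086,0,0,0,-0.1273],[0.23,-0.132,0,0,0,-0.191],[0.31,-0.18,0,0,0,-0.2546],[0.39,-0.226,0,0,0,-0.3183],[0.47,-0.272,0,0,0,-0.3183],[0.55,-0.32,0,0,0,-0.3183],[0.62,-0.36,0,0,0,-0.3183],[0.64,-0.37,0,0,0,-0.3183],[0.64,-0.37,0,0,0,-0.3183]]})

```text
clock: 5.4
position: [572.6, -46.4, 199.0]
ee_rot: [0.762, -0.647, -0.0, 0.0]
contact_force: [-1.2, 0.7, -0.2]
gripper_width: 84.9
grasp_force: 0.0
```

```bash
python3 -c "
from h import *
snap('wrist','w2')"
```

```text
(no output)
```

View pics/w2.png

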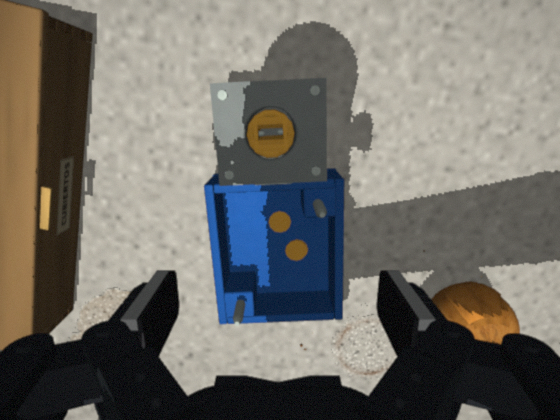

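The box view shows the plug at (270,132), the pins near (320,208) and (238,310), and the rim corners at (207,185), (343,172), (343,318) and (221,323). I enlarge the picture around the box to get sharper positions.

Run:
```python
from h import *
a=cv2.imread('pics/w2.png')
A=cv2.resize(a[70:190,200:340],None,fx=4,fy=4,interpolation=cv2.INTER_CUBIC)
B=cv2.resize(a[180:240,295:350],None,fx=4,fy=4,interpolation=cv2.INTER_CUBIC)
C=cv2.resize(a[280:340,215:270],None,fx=4,fy=4,interpolation=cv2.INTER_CUBIC)
cv2.imwrite('pics/w2c.png',cv2.convertScaleAbs(np.hstack([A,np.vstack([B,C])]),alpha=1.5))
```

```text
(no output)
```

View pics/w2c.png

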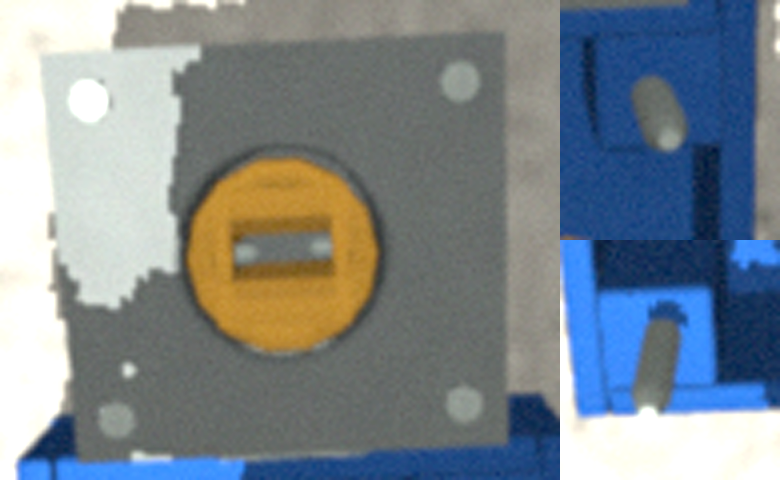

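The crop shows the plug centred at (284,254), which is (271,133.5) in the full picture, the housing corners clearly, and the pin tips at about (322.5,214.5) and (237.3,323) in the full picture.

Run:
```python
from h import *
from scipy.optimize import least_squares
uv=np.array([(271,133.5),(210.5,83.5),(325.5,78.25),(326.5,180.25),(219.5,185),(322.5,214.5),(237.3,323)])
P=np.array([(0,-107,76.5),(40,-143,75),(-40,-143,75),(-40,-71,75),(40,-71,75),(-36,-46,79),(36,46,79)],float)
def f(p):
    c,s=np.cos(p[2]),np.sin(p[2]);W=P@np.array([[c,s,0],[-s,c,0],[0,0,1]])+[p[0],p[1],p[3] if len(p)>3 else 0]
    return (w2px('w2',W)-uv).ravel()
r=least_squares(f,[560,0,.17]);print(r.x,r.fun.reshape(-1,2).round(1))
r=least_squares(f,[560,0,.17,0]);print(r.x,r.fun.reshape(-1,2).round(1))
for i in range(7):print(px2w('w2',[uv[i]],P[i,2]))
def ftop(): 
    u=[(258.5,186.6),(297.5,207.4)];return px2w('top0',u,79)
print(ftop(),ftop().mean(0))
x,y,t=r.x[:3];print('plug',x+107*np.sin(t),y-107*np.cos(t))
s=arm.read_state();print(s['position'],s['joints'])
```

```text
[5.64305863e+02 2.99511535e+00 2.09195058e-01] [[-0.4  0.5]
 [-0.8 -0.4]
 [ 0.9 -0.9]
 [ 0.3  0.4]
 [ 0.2  0.5]
 [-0.1  0. ]
 [-0.2  0.1]]
[ 5.64296210e+02  3.14903422e+00  2.09145534e-01 -1.13991877e+00] [[-0.4  0.6]
 [-0.4 -0.1]
 [ 0.6 -0.5]
 [ 0.1  0.3]
 [ 0.5  0.4]
 [-0.3 -0.2]
 [-0.1 -0.5]]
[[ 586.32063874 -102.08050029   76.5       ]]
[[ 632.5903296  -128.39518969   75.        ]]
[[ 555.35037518 -144.51689364   75.        ]]
[[540.2284132  -75.05209452  75.        ]]
[[618.40202704 -58.53793835  75.        ]]
[[538.56659936 -49.5097792   79.        ]]
[[589.79791112  55.31108515  79.        ]]
[[588.66992341  53.57407734  79.        ]
 [537.01869033 -49.39582613  79.        ]] [562.84430687   2.0891256   79.        ]
plug 586.5119922041407 -101.51929448756964
[572.59010957 -45.16013951 199.07890773] [ 2.03083741e-01  3.39341405e-01 -1.91281445e-01 -3.38022825e-04
 -1.04050584e+00 -3.83359195e-02]
```

Run:
```python
from h import *
print(delta([503.1,318.3,110]),R.from_quat(arm.read_state()['ee_rot']).as_rotvec())
```

```text
[-369.90905722    8.97309777   89.18504945] [ 2.39645481e+00 -2.03127904e+00 -6.82503624e-04]
```

In the tool's units: -370 mm / 500 = -0.74, -355 mm / 500 = -0.71, 0.5 rad / 1.5708 = 0.3183.

Emit:
jog_arm(increments={"offsets": [[-0.09,0.002,0,0,0,0.0637],[-0.18,0.004,0,0,0,0.1273],[-0.27,0.006,0,0,0,0.191],[-0.36,0.008,0,0,0,0.2546],[-0.45,0.01,0,0,0,0.3183],[-0.54,0.012,0,0,0,0.3183],[-0.63,0.016,0.04,0,0,0.3183],[-0.71,0.018,0.1,0,0,0.3183],[-0.74,0.018,0.178,0,0,0.3183],[-0.74,0.018,0.178,0,0,0.3183]]})

```text
clock: 6.45
position: [498.1, 319.9, 104.8]
ee_rot: [-0.582, 0.813, -0.0, -0.005]
contact_force: [-0.8, -0.9, -0.6]
gripper_width: 85.1
grasp_force: 0.0
```

Run:
```python
from h import *
s=arm.read_state();x=R.from_quat(s['ee_rot']).as_matrix();print('phi',np.arctan2(x[1,0],x[0,0]),delta([503.1,318.3,36.5]))
```

```text
phi -1.9001082260472715 [-0.74297296 -5.62991399 68.27886451]
```

In the tool's units: 20 mm / 500 = 0.04.

Emit:
jog_arm(increments={"offsets": [[0,0,0.04,0,0,0],[0,0,0.04,0,0,0],[0,0,0.04,0,0,0]]})

```text
clock: 6.75
position: [502.8, 318.9, 91.5]
ee_rot: [-0.58, 0.815, -0.0, 0.0]
contact_force: [0.4, -0.1, 0.2]
gripper_width: 85.3
grasp_force: 0.0
```

Run:
```python
from h import *
s=arm.read_state();x=R.from_quat(s['ee_rot']).as_matrix();print('phi',np.arctan2(x[1,0],x[0,0]),delta([503.1,318.3,36.5]))
```

```text
phi -1.9039799052642101 [ 0.47365124 -0.38267192 55.01351343]
```

In the tool's units: 55 mm / 500 = 0.11, 45 mm / 500 = 0.09.

Emit:
jog_arm(increments={"offsets": [[0,0,0.05,0,0,0],[0.001,0,0.09,0,0,0],[0.001,0,0.11,0,0,0],[0.001,0,0.11,0,0,0]]})

```text
clock: 7.15
position: [502.6, 317.7, 35.2]
ee_rot: [-0.58, 0.815, -0.0, -0.0]
contact_force: [-0.1, -0.1, 0.1]
gripper_width: 84.9
grasp_force: 0.0
```

Emit:
jog_arm(increments={"offsets": [[0,0,0,0,0,0],[0,0,0,0,0,0],[0,0,0,0,0,0],[0,0,0,0,0,0],[0,0,0,0,0,0],[0,0,0,0,0,0],[0,0,-0.01,0,0,0],[0,0,-0.03,0,0,0],[0,0,-0.07,0,0,0],[0,0,-0.12,0,0,0]]}, finger_gap=0)

```text
clock: 8.15
position: [501.8, 317.3, 95.1]
ee_rot: [-0.58, 0.815, -0.0, -0.002]
contact_force: [0.3, 0.6, -2.3]
gripper_width: 10.8
grasp_force: 58.9
```

Emit:
jog_arm(increments={"offsets": [[0,0,-0.05,0,0,0],[0,0,-0.1,0,0,0],[0,0,-0.14,0,0,0],[0,0,-0.16,0,0,0],[0,0,-0.16,0,0,0],[0,0,-0.16,0,0,0]]})

```text
clock: 8.75
position: [501.9, 317.6, 174.4]
ee_rot: [-0.58, 0.815, 0.0, -0.001]
contact_force: [-0.2, 0.1, -3.3]
gripper_width: 11.0
grasp_force: 59.0
```

Run:
```python
from h import *
s=arm.read_state();x=R.from_quat(s['ee_rot']).as_matrix();print('phi',np.arctan2(x[1,0],x[0,0]),delta([564.3,3,150]),s['wrist_torque'])
```

```text
phi -1.9052242125741543 [ 276.648626   -162.20343753   24.5333251 ] [ 0.00402329 -0.02806555  0.01223727]
```

In the tool's units: 277 mm / 500 = 0.554, -162 mm / 500 = -0.324, -0.543 rad / 1.5708 = -0.3457.

Emit:
jog_arm(increments={"offsets": [[0.03,-0.018,0,0,0,-0.0191],[0.09,-0.052,0,0,0,-0.0637],[0.17,-0.1,0,0,0,-0.1273],[0.25,-0.146,0,0,0,-0.191],[0.33,-0.194,0,0,0,-0.2546],[0.41,-0.24,0.01,0,0,-0.3056],[0.48,-0.282,0.024,0,0,-0.3457],[0.53,-0.31,0.04,0,0,-0.3457],[0.554,-0.324,0.048,0,0,-0.3457],[0.554,-0.324,0.048,0,0,-0.3457]]})

```text
clock: 9.75
position: [563.8, 1.5, 149.2]
ee_rot: [0.776, -0.631, -0.001, 0.002]
contact_force: [-0.2, -0.4, -3.1]
gripper_width: 11.1
grasp_force: 59.0
```

Emit:
jog_arm(increments={"offsets": [[0,0,0,0,0,0],[0,0,0,0,0,0]]})

```text
clock: 9.95
position: [564.9, 4.3, 151.3]
ee_rot: [0.777, -0.629, -0.0, -0.0]
contact_force: [-0.9, -0.2, -2.2]
gripper_width: 10.9
grasp_force: 59.0
```

Run:
```python
from h import *
snap('wrist','w3')
s=arm.read_state();x=R.from_quat(s['ee_rot']).as_matrix();print('phi',np.arctan2(x[1,0],x[0,0]),delta([564.3,3,150]),s['position'],s['joints'])
```

```text
phi -1.3600995551261557 [1.2528929  0.90853591 1.46720534] [564.92588809   4.41496096 151.46765773] [ 2.94563497e-01  3.72313853e-01 -2.75764439e-01 -6.38774233e-05
 -9.22329225e-01 -8.38281718e-02]
```

View pics/w3.png

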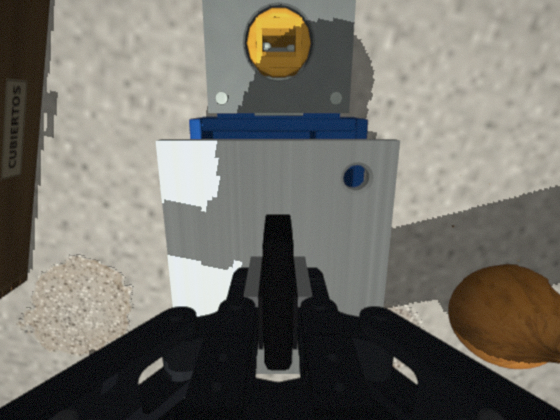

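The held cover's lock-side edge runs from (158,140) to (399,140). Its hole is at (355,177) and the plug at (279,41).

Run:
```python
from h import *
s=arm.read_state()
for zu in (114,116):
    e=px2w('w3',[(157.5,140),(399,140),(355.5,176.5)],zu+8);print(e.round(1),'width',np.linalg.norm(e[0]-e[1]))
    d=e[0]-e[1];yaw=np.arctan2(d[1],d[0]);yaw_=yaw
    c,sn=np.cos(yaw),np.sin(yaw);M=np.array([[c,-sn],[sn,c]])
    print('yaw',yaw,'ctr from edge',e[:2,:2].mean(0)+M@[0,63],'from hole',e[2,:2]+M@[36,46], 'tcp',s['position'])
p=px2w('w3',[(279,41.5)],76.5)[0];t=.209
print('plug',p,'box ctr',p[0]-107*np.sin(t),p[1]+107*np.cos(t))
sc=px2w('w3',[(222,98.5),(335.5,98.5)],75);d=sc[0]-sc[1];print('yaw screws',np.arctan2(d[1],d[0]),np.linalg.norm(d))
```

```text
[[630.  -44.4 122. ]
 [524.4 -66.9 122. ]
 [538.9 -46.9 122. ]] width 107.91508590269358
yaw 0.2105381454538755 ctr from edge [564.03958032   5.9368745 ] from hole [564.50483798   5.57211917] tcp [564.92588809   4.41496096 151.46765773]
[[629.3 -44.7 124. ]
 [525.2 -67.  124. ]
 [539.4 -47.2 124. ]] width 106.52631969651223
yaw 0.2105381454538756 ctr from edge [564.08190336   5.75723361] from hole [565.03995066   5.28004953] tcp [564.92588809   4.41496096 151.46765773]
plug [ 586.68148784 -102.2208012    76.5       ] box ctr 564.4809389984352 2.450759556234644
yaw screws 0.21050696013890946 63.83749496601912
```

In the tool's units: 31 mm / 500 = 0.062, 2.8 mm / 500 = 0.0056.

Emit:
jog_arm(increments={"offsets": [[0.002,0.0004,0.012,0,0,0],[0.0056,0.0012,0.03,0,0,0],[0.0056,0.0012,0.05,0,0,0],[0.0056,0.0012,0.062,0,0,0],[0.0056,0.0012,0.062,0,0,0],[0.0056,0.0012,0.062,0,0,0],[0.0056,0.0012,0.062,0,0,0]]})

```text
clock: 10.7
position: [565.2, 0.4, 120.6]
ee_rot: [0.777, -0.629, 0.0, -0.0]
contact_force: [0.4, 0.1, -3.1]
gripper_width: 11.2
grasp_force: 58.9
```

Run:
```python
from h import *
a=snap('wrist','w4');s=arm.read_state();print(s['position'])
b=snap('side','s1');K,M,t=cal('s1')
p=w2px('s1',[[564,3,80]])[0].astype(int);print(p)
c=b[p[1]-50:p[1]+50,p[0]-50:p[0]+50]
cv2.imwrite('pics/w4c.png',np.hstack([cv2.resize(a[100:250,130:430],None,fx=1.4,fy=2.67),cv2.resize(c,(380,400),interpolation=cv2.INTER_CUBIC)]))
```

```text
[5.65197784e+02 3.98231719e-01 1.20723150e+02]
[292 201]
```

View pics/w4c.png

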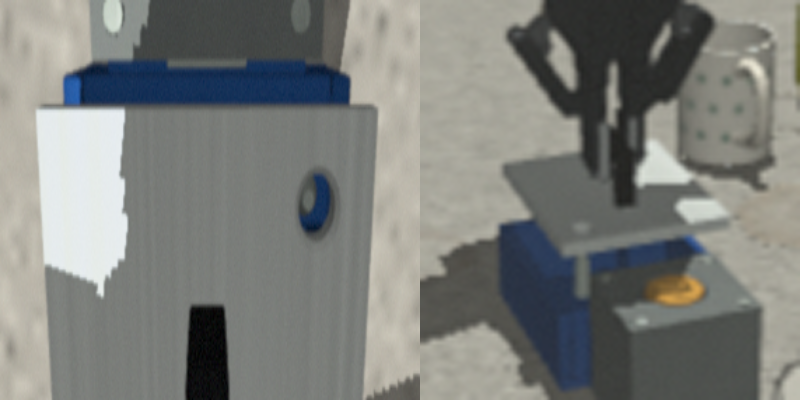

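The wrist crop shows the pin tip in the hole, at about (348.6,175) against a hole centre of (355.7,176). The side view shows the cover over the pin and level. I check the parallax numerically.

Run:
```python
from h import *
tip=px2w('w4',[(348.6,175)],78.5)[0]
for zu in(83.5,85):
    h=px2w('w4',[(355.7,176)],zu+8)[0];e=px2w('w4',[(130+37/1.4,139.8),(130+378/1.4,139.8)],zu+8);print(h,e.round(1),np.linalg.norm(e[0]-e[1]),'tip-hole',(tip-h)[:2])
t=.209;c,s=np.cos(t),np.sin(t)
print(tip,'expected tip',[564.4+(-36*c+46*s),2.8+(-36*s-46*c)])
# edge centre
K=e[:,:2].mean(0)+np.array([-63*s,63*c]);print('ctr from edge',K)
# refined hole/tip in crop
a=cv2.imread('pics/w4.png')[160:195,335:375];print(a.mean(2).astype(int)[3:33:3,2:38:3])
```

```text
[539.20124188 -51.08293143  91.5       ] [[630.7 -48.4  91.5]
 [524.3 -71.   91.5]] 108.72365238553512 tip-hole [0.1304025  2.12957159]
[539.60132969 -51.30003946  93.        ] [[630.2 -48.6  93. ]
 [524.9 -71.   93. ]] 107.67334103356876 tip-hole [-0.2696853   2.34667962]
[539.33164438 -48.95335984  78.5       ] expected tip [np.float64(538.7275613031062), np.float64(-49.668332271516206)]
ctr from edge [564.47227636   1.8023019 ]
[[125 121 121 123 119 104  96  96  98 111 123 120]
 [122 121 120 111  88  73  52  54  66  92 102 120]
 [124 121 114  93  80  73  60  49  51  52  90 102]
 [122 119  99  79  98  99  64  53  54  46  68  98]
 [122 116  86  87 100 101  57  54  55  45  67  99]
 [120 117  75  59  86  74  49  55  50  50  65 103]
 [125 115  86  53  51  52  50  49  51  74  73 105]
 [125 117 108  43  31  34  30  32  73  75 102 108]
 [122 123 114 108  71  63  70  78  76 106 110 119]
 [122 121 118 116 112 107 100 105 115 117 117 121]]
```

In the tool's units: 12 mm / 500 = 0.024, -1.3 mm / 500 = -0.0026.

Emit:
jog_arm(increments={"offsets": [[-0.0026,0,0,0,0,0],[-0.0026,0,0.008,0,0,0],[-0.0026,0,0.014,0,0,0],[-0.0026,0,0.02,0,0,0],[-0.0026,0,0.024,0,0,0],[-0.0026,0,0.024,0,0,0]]})

```text
clock: 11.4
position: [564.3, 1.6, 107.8]
ee_rot: [0.777, -0.63, -0.0, 0.0]
contact_force: [0.0, -0.7, -1.7]
gripper_width: 10.6
grasp_force: 59.0
```

```bash
python3 -c "
from h import *
s=arm.read_state();print(s['contact_force'],s['wrist_torque'])"
```

```text
[ 0.01017561 -0.71369155 -1.72168989] [ 0.0059738  -0.01896975 -0.0155542 ]
```

In the tool's units: 18 mm / 500 = 0.036, 16 mm / 500 = 0.032.

Emit:
jog_arm(increments={"offsets": [[0,0,0.008,0,0,0],[0,0,0.016,0,0,0],[0,0,0.024,0,0,0],[0,0,0.032,0,0,0],[0,0,0.036,0,0,0],[0,0,0.036,0,0,0]]})

```text
clock: 12.0
position: [564.3, 1.6, 89.8]
ee_rot: [0.777, -0.629, -0.0, 0.0]
contact_force: [0.1, 0.1, -1.5]
gripper_width: 11.0
grasp_force: 59.0
```

Emit:
jog_arm(increments={"offsets": [[0,0,0.002,0,0,0],[0,0,0.004,0,0,0],[0,0,0.006,0,0,0],[0,0,0.006,0,0,0]]})

```text
clock: 12.4
position: [564.5, 1.6, 87.2]
ee_rot: [0.777, -0.63, -0.0, 0.0]
contact_force: [-0.1, -0.2, -2.3]
gripper_width: 10.8
grasp_force: 59.0
```

In the tool's units: 2 mm / 500 = 0.004, 1 mm / 500 = 0.002.

Emit:
jog_arm(increments={"offsets": [[0,0,0.002,0,0,0],[0,0,0.004,0,0,0],[0,0,0.004,0,0,0]]})

```text
clock: 12.7
position: [564.7, 1.6, 85.8]
ee_rot: [0.777, -0.629, 0.0, -0.0]
contact_force: [-1.3, -0.1, 2.0]
gripper_width: 10.6
grasp_force: 59.6
```

Emit:
jog_arm(increments={"offsets": [[0,0,0.002,0,0,0],[0,0,0.003,0,0,0],[0,0,0.003,0,0,0]]})

```text
clock: 13.0
position: [564.7, 1.6, 85.8]
ee_rot: [0.777, -0.629, 0.0, -0.0]
contact_force: [-5.3, 0.9, 9.7]
gripper_width: 10.9
grasp_force: 60.8
```

In the tool's units: -120 mm / 500 = -0.24, -1.5 mm / 500 = -0.003.

Emit:
jog_arm(increments={"offsets": [[0,0,-0.003,0,0,0],[0,0,-0.003,0,0,0],[0,0,-0.003,0,0,0],[0,0,-0.003,0,0,0],[0,0,-0.003,0,0,0],[0,0,-0.003,0,0,0],[0,0,-0.032,0,0,0],[0,0,-0.09,0,0,0],[0,0,-0.17,0,0,0],[0,0,-0.24,0,0,0]]}, finger_gap=85)

```text
clock: 14.0
position: [564.6, 1.6, 205.3]
ee_rot: [0.777, -0.629, 0.0, 0.0]
contact_force: [0.9, 0.3, 0.5]
gripper_width: 85.0
grasp_force: 0.0
```

Emit:
jog_arm(increments={"offsets": [[0.08,0.044,0,0,0,0],[0.17,0.09,0,0,0,0],[0.26,0.14,0,0,0,0],[0.34,0.186,0,0,0,0],[0.42,0.23,0,0,0,0],[0.49,0.27,0,0,0,0],[0.55,0.302,0,0,0,0],[0.596,0.326,0,0,0,0],[0.612,0.336,0,0,0,0],[0.612,0.336,0,0,0,0]]})

```text
clock: 15.0
position: [463.2, -333.3, 203.5]
ee_rot: [0.776, -0.63, -0.0, 0.0]
contact_force: [-0.2, 0.3, -0.1]
gripper_width: 84.7
grasp_force: 0.0
```

Emit:
jog_arm(increments={"offsets": [[0,0,0,0,0,0]]})

```text
clock: 15.1
position: [463.8, -331.9, 203.7]
ee_rot: [0.777, -0.629, -0.0, -0.0]
contact_force: [0.6, 0.5, -0.1]
gripper_width: 85.2
grasp_force: 0.0
```

Run:
```python
from h import *
a=snap('wrist','w5');s=arm.read_state();print(s['position'],s['joints'])
b=snap('side','s2')
c=b[130:260,220:370]
cv2.imwrite('pics/w5c.png',np.hstack([cv2.resize(a,(460,345)),cv2.resize(c,(340,345),interpolation=cv2.INTER_CUBIC)]))
```

```text
[ 464.03082343 -331.62800387  203.78169202] [-3.36646096e-01  3.28438275e-01 -1.94844660e-01 -2.76307222e-04
 -1.04759491e+00  5.46800393e-01]
```

View pics/w5c.png

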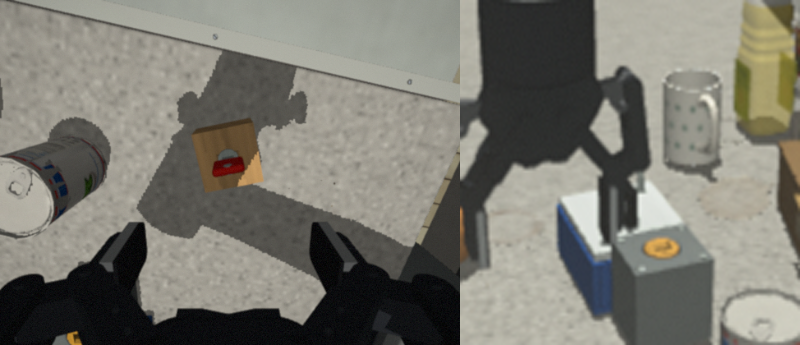

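The key sits in the stand, with its red bow at about (228,167) in the scaled crop. The side view shows the cover flush with the rim, pins through. I fit the bow's model to the red mask for the key's pose.

Create keyfit.py:
```python
from h import *
from scipy.optimize import minimize
def fit(f,x0,zfree=False):
    a=cv2.imread(f'pics/{f}.png').astype(int);b,g,r=a[...,0],a[...,1],a[...,2]
    m=((r>60)&(r>2.2*g)&(r>2.2*b)).astype(np.uint8)
    n,l,st,ce=cv2.connectedComponentsWithStats(m);k=1+st[1:,4].argmax();m=(l==k).astype(np.float32);print('mask',st[k],ce[k])
    y0,x1=st[k][1]-15,st[k][0]-15;S=8;w,h=st[k][2]+30,st[k][3]+30
    mm=cv2.resize(m[y0:y0+h,x1:x1+w],None,fx=S,fy=S,interpolation=cv2.INTER_LINEAR)
    B=np.array([(sx*15,sy*4,z) for sx in(-1,1) for sy in(-1,1) for z in(12,46)],float)
    def cost(p):
        c,s=np.cos(p[2]*.02),np.sin(p[2]*.02);W=B@np.array([[c,s,0],[-s,c,0],[0,0,1]])+[p[0],p[1],p[3] if len(p)>3 else x0[3]]
        q=(w2px(f,W)-[x1,y0]+.5)*S-.5
        im=np.zeros_like(mm);cv2.fillConvexPoly(im,cv2.convexHull(np.round(q).astype(np.int32)),1.)
        return float(np.abs(im-mm).sum()/mm.sum())
    best=None
    for yw in np.arange(0,np.pi,.35):
        p=[x0[0],x0[1],yw/.02]+([x0[3]] if zfree else [])
        r=minimize(cost,p,method='Nelder-Mead',options=dict(initial_simplex=np.array([p]+[np.array(p)+8*np.eye(len(p))[i] for i in range(len(p))]),maxiter=300))
        if best is None or r.fun<best.fun:best=r
    return best.x*np.array([1,1,.02]+([1] if zfree else [])),best.fun
```

Run:
```python
from keyfit import *
print(px2w('w5',[(228*560/460,167*420/345)],75))
x0=[*px2w('w5',[(228*560/460,167*420/345)],75)[0][:2],0,45]
print(fit('w5',x0));print(fit('w5',x0,True))
```

```text
[[ 464.41234275 -335.77306638   75.        ]]
mask [258 191  40  24 657] [277.67123288 202.84322679]
(array([ 4.64645415e+02, -3.36908216e+02,  4.22152307e-01]), np.float64(0.31248921155929565))
mask [258 191  40  24 657] [277.67123288 202.84322679]
(array([ 4.62385154e+02, -3.28957165e+02,  3.99841254e-01,  1.63328561e+01]), np.float64(0.16012930870056152))
```

Run:
```python
from h import *
a=cv2.imread('pics/w5.png')[178:224,250:305]
for v in range(0,46,2): print(178+v,' '.join('%3d/%3d'%(a[v,u,2],a[v,u,1]) for u in range(0,55,4)))
```

```text
178 101/ 80 106/ 81  97/ 75  97/ 74 101/ 80 100/ 78  96/ 75  86/ 67  95/ 72  98/ 74  97/ 75 100/ 79  97/ 75 101/ 77
180  98/ 75 105/ 81 103/ 80  96/ 74  98/ 76  99/ 75  93/ 76  84/ 66  88/ 69  96/ 77  98/ 74  97/ 75  96/ 73 102/ 80
182  97/ 77 101/ 77 103/ 80  95/ 74  97/ 76  99/ 76  79/ 80  81/ 84  78/ 77  91/ 71  96/ 75  98/ 77  97/ 74 102/ 80
184  99/ 78 103/ 80  99/ 78  94/ 74  96/ 74  75/ 75  85/ 89  84/ 89  87/ 92  72/ 67  89/ 66  97/ 78  98/ 76 101/ 78
186 103/ 80 104/ 84 100/ 79  94/ 71  92/ 73  85/ 86  86/ 91  88/ 93  84/ 91  87/ 90  83/ 65  99/ 77  98/ 78  96/ 75
188 106/ 81 100/ 78 100/ 77  95/ 73  74/ 68  84/ 87  83/ 89  84/ 89  84/ 90  82/ 86  79/ 64  99/ 76  98/ 76  96/ 75
190 108/ 86 106/ 82 103/ 79  96/ 73  83/ 86  85/ 88  79/ 84  69/ 72  58/ 65  80/ 82  73/ 43  87/ 61  99/ 77  99/ 76
192 109/ 86 105/ 83 102/ 79  93/ 73  87/ 89  71/ 76  55/ 55  61/ 49  66/ 30  69/ 21  72/  3  71/ 24  97/ 74  93/ 72
194 107/ 83 105/ 81 101/ 78  98/ 76  81/ 84  70/ 47  68/ 21  67/  0  69/  2  71/ 10  71/  6  68/ 10  97/ 78  96/ 73
196 107/ 83 106/ 82 106/ 83  80/ 43  72/ 22  70/ 10  72/
[... 867 characters left out ...]
/148
212 109/ 85 106/ 82  92/ 54 109/ 19 100/  6 101/ 15  92/ 19  90/ 56  89/ 70  90/ 68  99/ 75  97/ 75 183/141 189/147
214 112/ 88 108/ 85 104/ 79  95/ 21  94/ 34  79/ 41  92/ 69  95/ 78  96/ 74  95/ 74  97/ 76 138/108 181/140 185/145
216 110/ 86 111/ 87 106/ 85 102/ 73  95/ 74  93/ 74  97/ 74  97/ 76  91/ 70  93/ 71  99/ 77 185/144 185/143 190/148
218 109/ 85 108/ 86 108/ 82 111/ 85  95/ 72  90/ 72  91/ 69  95/ 79  96/ 74  90/ 71 121/ 94 190/148 194/152 186/144
220 110/ 86 108/ 84 104/ 81 110/ 84  99/ 76  91/ 69  93/ 72  97/ 75 101/ 79  93/ 74 127/100 199/156 200/155 186/144
222 106/ 80 112/ 86 105/ 83 107/ 84 103/ 81  92/ 74  90/ 70  96/ 73  99/ 78  95/ 75 171/134 196/153 200/156 184/143
```

Run:
```python
from h import *
# top face bright red
a=cv2.imread('pics/w5.png').astype(int);b,g,r=a[...,0],a[...,1],a[...,2]
for nm,m in(('top',(r>84)&(g<35)&(b<60)),('all',(r>60)&(r>2.2*g)&(r>2.2*b))):
    m=m.astype(np.uint8);m[:170]=0;m[230:]=0
    n,l,st,ce=cv2.connectedComponentsWithStats(m);k=1+st[1:,4].argmax()
    c=cv2.minAreaRect(np.argwhere(l==k)[:,::-1].astype(np.float32));q=cv2.boxPoints(c);print(nm,c,q)
    if nm=='top':
        for z in(85,91):
            w=px2w('w5',q,z);print(z,w.round(1),w.mean(0),[np.linalg.norm(w[i]-w[i-1]) for i in range(4)])
s=px2w('w5',[(277.5,189.5)],49);print('disc?',s)
x,y,t=464.6,-336.9,.422
B=np.array([(sx*15,sy*4,z) for z in(12,46) for sx,sy in((-1,-1),(-1,1),(1,1),(1,-1))],float)
c,s=np.cos(t),np.sin(t);print(w2px('w5',B@np.array([[c,s,0],[-s,c,0],[0,0,1]])+[x,y,45]).round(0))
```

```text
top ((277.829345703125, 207.10397338867188), (9.402382850646973, 38.82576370239258), 79.2156982421875) [[257.8797  206.1182 ]
 [296.0197  198.85342]
 [297.779   208.08975]
 [259.63898 215.35452]]
85 [[ 478.9 -333.3   85. ]
 [ 452.3 -344.7   85. ]
 [ 449.5 -338.    85. ]
 [ 476.2 -326.5   85. ]] [ 464.23200063 -335.65663762   85.        ] [np.float64(7.324547115157177), np.float64(28.8794309044139), np.float64(7.2738001669244765), np.float64(29.117990850598623)]
91 [[ 478.9 -335.1   91. ]
 [ 453.  -346.2   91. ]
 [ 450.2 -339.7   91. ]
 [ 476.3 -328.5   91. ]] [ 464.60294567 -337.379315     91.        ] [np.float64(7.145012572617983), np.float64(28.171557047546166), np.float64(7.095509500626687), np.float64(28.404269567243844)]
all ((276.826904296875, 202.63461303710938), (18.8271484375, 39.419342041015625), 78.69007110595703) [[255.65381 197.26923]
 [294.30768 189.53845]
 [298.      208.     ]
 [259.34613 215.73077]]
disc? [[ 465.45103359 -340.4145117    49.        ]]
[[295. 188.]
 [296. 197.]
 [261. 204.]
 [259. 195.]
 [297. 198.]
 [299. 209.]
 [259. 217.]
 [256. 207.]]
```

Units first: shifts go in shares of 500 mm and turns go in shares of pi/2 rad. So -1.5 rad / 1.5708 = -0.9549.

Emit:
jog_arm(increments={"offsets": [[0,0,0,0,0,-0.0955],[0,0,0,0,0,-0.191],[0,0,0,0,0,-0.2865],[0,0,0,0,0,-0.382],[0,0,0,0,0,-0.4775],[0,0,0,0,0,-0.573],[0,0,0,0,0,-0.6685],[0,0,0,0,0,-0.7639],[0,0,0,0,0,-0.8594],[0,0,0,0,0,-0.9549]]})

```text
clock: 16.2
position: [464.3, -331.4, 204.0]
ee_rot: [0.997, 0.073, 0.0, 0.0]
contact_force: [-0.1, -0.3, -0.6]
gripper_width: 84.8
grasp_force: 0.0
```

Emit:
jog_arm(increments={"offsets": [[0,0,0,0,0,-0.0955],[0,0,0,0,0,-0.1719],[0,0,0,0,0,-0.1719],[0,0,0,0,0,-0.1719]]})

```text
clock: 16.6
position: [464.1, -331.8, 203.9]
ee_rot: [0.979, 0.202, 0.0, 0.0]
contact_force: [-0.8, 0.6, 0.9]
gripper_width: 84.7
grasp_force: 0.0
```

Run:
```python
from keyfit import *
snap('wrist','w6');s=arm.read_state();x=R.from_quat(s['ee_rot']).as_matrix();print(s['position'],s['joints'],'phi',np.arctan2(x[1,0],x[0,0]))
print(fit('w6',[464.6,-337,0,45]))
a=cv2.imread('pics/w6.png').astype(int);b,g,r=a[...,0],a[...,1],a[...,2]
p=w2px('w6',[[464.6,-337,91]])[0];print(p);u,v=p.astype(int)
for vv in range(v-40,v+40,3): print(vv,' '.join('%3d/%3d'%(r[vv,uu],g[vv,uu]) for uu in range(u-33,u+34,6)))
print(delta([464.6,-337,73]))
```

```text
[ 464.01578518 -331.96594828  203.91020994] [-3.37128055e-01  3.28498044e-01 -1.94496786e-01 -2.96077660e-05
 -1.04766162e+00  2.31505561e+00] phi 0.40711643920536295
mask [277 186  11  46 414] [281.99516908 208.99033816]
(array([ 4.65065015e+02, -3.36377344e+02,  4.43165101e-01]), np.float64(0.30087175965309143))
[282.50392913 214.12084687]
174 105/ 82 103/ 83 106/ 79 107/ 83 105/ 82 105/ 79 105/ 83 105/ 81  94/ 75  93/ 75  96/ 74  98/ 77
177 105/ 84 107/ 82 109/ 86 105/ 79 107/ 84  97/ 76 101/ 77 101/ 77 101/ 77 104/ 81 103/ 81 104/ 83
180 101/ 81 101/ 79 100/ 77 100/ 78 100/ 79 103/ 81 102/ 80 101/ 78 100/ 77  99/ 74 104/ 80 101/ 76
183  96/ 76  94/ 73  94/ 71  95/ 73  93/ 70  95/ 75  96/ 74  97/ 76  95/ 73  98/ 77  98/ 76 101/ 78
186  87/ 68  90/ 71  90/ 70  88/ 69  86/ 66  70/ 26  68/ 35 
[... 1580 characters left out ...]
158 151/146 156/153 154/149 146/140  80/ 76  74/ 71  81/ 79
237 159/154 153/149 154/153 158/155 166/162 161/158 167/163 154/150 155/152 104/101  83/ 81  84/ 85
240 161/158 153/149 160/157 155/148 154/151 166/163 166/161 158/153 161/157 158/155  88/ 85  86/ 82
243 168/163 159/155 160/158 156/152 147/143 158/155 156/152 159/154 162/159 162/157 103/ 98  84/ 82
246 165/161 166/161 162/158 163/160 153/150 159/156 158/152 158/153 166/161 154/149 153/150  83/ 81
249 171/169 172/166 162/159 167/162 161/156 162/160 163/160 162/160 160/155 163/157 160/157 103/103
252 163/159 164/160 156/153 162/158 165/162 166/161 163/161 158/154 167/162 164/161 165/162 152/148
[ -1.47257849   4.84399331 130.91040177]
```

In the tool's units: 131 mm / 500 = 0.262, 122 mm / 500 = 0.244.

Emit:
jog_arm(increments={"offsets": [[0,0.004,0.07,0,0,0],[-0.002,0.0094,0.15,0,0,0],[-0.002,0.0094,0.21,0,0,0],[-0.002,0.0094,0.244,0,0,0],[-0.002,0.0094,0.262,0,0,0],[-0.002,0.0094,0.262,0,0,0],[-0.002,0.0094,0.262,0,0,0]]}, finger_gap=40)

```text
clock: 17.35
position: [465.4, -337.5, 73.7]
ee_rot: [0.979, 0.203, 0.001, 0.001]
contact_force: [0.1, -0.2, -0.2]
gripper_width: 40.0
grasp_force: 0.0
```

Run:
```python
from h import *
snap('wrist','w7');s=arm.read_state();x=R.from_quat(s['ee_rot']).as_matrix();print(s['position'],'phi',np.arctan2(x[1,0],x[0,0]))
a=cv2.imread('pics/w7.png').astype(int);b,g,r=a[...,0],a[...,1],a[...,2]
m=((r>60)&(r>2.2*g)&(r>2.2*b)).astype(np.uint8);n,l,st,ce=cv2.connectedComponentsWithStats(m);k=1+st[1:,4].argmax();print(st[k],ce[k])
print(w2px('w7',[[464.8,-336.8,91]]))
```

```text
[ 465.58399174 -337.61596089   74.08823051] phi 0.4082377732539715
[ 261  249   21  100 1849] [271.18820984 298.59816117]
[[271.84437967 317.48990059]]
```

Run:
```python
from h import *
K,M,t=cal('w7');print(K)
p=px2w('w7',[(271.3,315),(271.5,335)],91);s=arm.read_state();r=R.from_quat(s['ee_rot'])
print(s['position'],p,r.inv().apply(p-s['position']))
print(w2px('w7',s['position']+r.apply([[0,0,-2],[0,0,10]])))
```

```text
[[342.05795343   0.         277.47322398]
 [  0.         342.05795343 210.59773154]
 [  0.           0.           1.        ]]
[ 465.58399174 -337.61596089   74.08823051] [[ 465.69123954 -336.20231989   91.        ]
 [ 457.78930337 -339.65320139   91.        ]] [[  0.68715496  -1.22231296 -16.91306002]
 [ -7.9353774   -1.19200126 -16.92703108]]
[[274.91519676 295.15871298]
 [275.101621   280.82388554]]
```

Run:
```python
from h import *
a=cv2.imread('pics/w3.png').max(2)
for v in(220,228,236,245): 
    c=np.where(a[v,240:320]<60)[0]+240;print(v,c.min(),c.max(),len(c))
T=np.array([564.926,4.415,151.468]);ph=-1.3601
X=np.array([np.cos(ph),np.sin(ph),0])
for d in(30,25,20,10,0):print(d,w2px('w3',[T+X*d+[0,0,7]]))
a=cv2.imread('pics/w7.png').max(2)
for v in(240,260,280,300,320,340): 
    c=a[v,200:350];print(v,c[::4])
```

```text
220 265 290 26
228 264 291 28
236 264 291 28
245 263 292 30
30 [[276.8788816  234.93666086]]
25 [[276.88805698 247.38930397]]
20 [[276.8970268  259.56295926]]
10 [[276.91437676 283.10998705]]
0 [[276.93098265 305.64717292]]
240 [207 206 120 122 119 115 119 118 120 118 120 119 122 123 123 121 121 122
 119 124 120 120 124 126 126 126 123 126 127 127 124 124 122 124 126 102
 109 113]
260 [210 208 145 121  97  75  75  34  39 124 126 128 128 101 110 113  84  89
  89  90  83 112 112 107 126 126 130 130 130 119 116   8  66  75  77 111
 107 107]
280 [ 28  27  58  74  79  72  25  15   9 120 121 119 118 117 112  98  96 108
 108  99  83 110 113 121 120 124 122 124 126 124 119  22  14  23  77  76
  74  33]
300 [ 26  83 106 108  31  15  12  19  19 212 145 116 119 122 120 102 124 133
 134 128 106 119 119 123 120 122 124 122 121 122 120  15  19  14  28  65
 106 108]
320 [ 26  19  25  21  19  25  18  21 219 217 217 213 218 217 205 155 124 129
 134 127 103 187 189 193 197 195 192 184 122 107 108 107  10  11  27  12
  25  21]
340 [ 15  21  24  21  13  32  45 206 203 206 217 218 209 208 203 198 114 129
 133 125 103 203 197 187 189 203 206 208 208 207 213 213 215  13  19  27
  27  25]
```

In the tool's units: -2.5 mm / 500 = -0.005, -1.3 mm / 500 = -0.0026.

Emit:
jog_arm(increments={"offsets": [[0,-0.0026,0,0,0,0],[0,-0.005,0,0,0,0],[0,-0.005,0,0,0,0],[0,-0.005,0,0,0,0]]})

```text
clock: 17.8
position: [463.8, -335.0, 73.2]
ee_rot: [0.979, 0.203, 0.0, 0.0]
contact_force: [0.1, -0.2, -0.2]
gripper_width: 40.0
grasp_force: 0.0
```

Run:
```python
from h import *
a=snap('wrist','w8').astype(int);b,g,r=a[...,0],a[...,1],a[...,2]
m=((r>60)&(r>2.2*g)&(r>2.2*b)).astype(np.uint8);n,l,st,ce=cv2.connectedComponentsWithStats(m);k=1+st[1:,4].argmax();print(st[k],ce[k])
A=a.max(2)
for v in(280,290,300): print(A[v,226:244],A[v,314:332])
for v in(260,290,320,340): c=np.where(l[v]==k)[0];print(v,c.min(),c.max()) if len(c) else 0
```

```text
[ 269  248   21  101 1863] [278.99838969 298.18572195]
[ 12  15  18  15  17  16  10  38  79 118 129 124 121 118 119 123 120 119] [125 124 122 124 123 124 118  75  28  13  16   2  22  17  21  15  18  18]
[ 21  16  10  11  21  16  23  12  61 112 117 118 116 117 119 117 118 121] [126 127 124 125 129 125 117  63  16  10  18  16  17  15   9  17  18  18]
[ 15  22  18  14  15   9  19  82 158 190 161 146 142 124 119 116 116 120] [123 121 120 122 124 122 117  80  40  15  17  11  19  18  19  17  17   9]
260 271 287
290 269 289
320 270 288
340 270 288
```

Emit:
jog_arm(increments={"offsets": [[0,0,0,0,0,0],[0,0,0,0,0,0],[0,0,0,0,0,0],[0,0,0,0,0,0],[0,0,0,0,0,0],[0,0,0,0,0,0]]}, finger_gap=0)

```text
clock: 18.45
position: [463.7, -335.0, 72.9]
ee_rot: [0.979, 0.203, 0.0, 0.0]
contact_force: [-0.1, 0.0, 0.9]
gripper_width: 7.1
grasp_force: 58.5
```

Emit:
jog_arm(increments={"offsets": [[0,0,-0.02,0,0,0],[0,0,-0.06,0,0,0],[0,0,-0.12,0,0,0],[0,0,-0.18,0,0,0],[0,0,-0.22,0,0,0],[0,0,-0.23,0,0,0],[0,0,-0.23,0,0,0],[0,0,-0.23,0,0,0]]})

```text
clock: 19.25
position: [462.9, -334.5, 186.6]
ee_rot: [0.979, 0.202, -0.001, -0.001]
contact_force: [-0.9, -0.2, -0.4]
gripper_width: 7.3
grasp_force: 58.6
```

```bash
python3 - <<'E'
from h import *
a=snap('wrist','w9').astype(int);b,g,r=a[...,0],a[...,1],a[...,2]
m=((r>60)&(r>2.2*g)&(r>2.2*b)).astype(np.uint8);n,l,st,ce=cv2.connectedComponentsWithStats(m);k=1+st[1:,4].argmax();print(st[k],ce[k])
s=arm.read_state();p=s['position'];q=R.from_quat(s['ee_rot'])
print(p,s['wrist_torque'],s['joints'])
# key top (z +18 above TCP if gripped as planned)
for z in(16,18):print(z,[w2px('w9',p+q.apply([dx,0,-z]))[0].round(1) for dx in(-15,0,15)])
for v in range(240,365,8):print(v,[int(x) for x in r[v,268:292:4]],[int(x) for x in g[v,268:292:4]])
E
```

```text
[ 267  248   22  101 1912] [277.38284519 298.38702929]
[ 462.81530083 -334.54538087  186.26598734] [ 0.00443027 -0.04120315 -0.05687875] [-3.42516332e-01  3.47276389e-01 -2.14643275e-01 -5.37250895e-04
 -1.01194509e+00  2.32150504e+00]
16 [array([274.4, 348.3]), array([274.3, 314.5]), array([274.2, 278.3])]
18 [array([274.4, 351.9]), array([274.3, 317.7]), array([274.2, 281. ])]
240 [187, 116, 66, 64, 176, 177] [182, 112, 69, 68, 172, 175]
248 [91, 84, 83, 83, 87, 81] [95, 58, 31, 33, 78, 85]
256 [68, 75, 80, 77, 79, 62] [54, 3, 9, 6, 8, 69]
264 [62, 80, 81, 85, 79, 27] [9, 7, 9, 16, 9, 21]
272 [67, 77, 83, 82, 76, 37] [0, 4, 11, 14, 10, 16]
280 [79, 93, 96, 97, 85, 49] [15, 13, 1, 13, 1, 14]
288 [98, 117, 119, 119, 108, 60] [4, 17, 12, 17, 9, 15]
296 [92, 113, 116, 117, 108, 40] [10, 5, 6, 9, 6, 14]
304 [87, 112, 119, 119, 110, 42] [2, 0, 9, 13, 18, 22]
312 [77, 116, 118, 115, 108, 36] [19, 22, 12, 14, 5, 21]
320 [75, 115, 115, 117, 105, 34] [16, 19, 9, 7, 6, 13]
328 [70, 111, 117, 118, 106, 35] [11, 6, 11, 13, 4, 20]
336 [67, 110, 119, 116, 109, 29] [18, 17, 19, 4, 14, 24]
344 [114, 105, 118, 116, 103, 64] [100, 5, 16, 7, 7, 61]
352 [179, 168, 180, 180, 171, 186] [174, 165, 177, 177, 165, 182]
360 [183, 182, 187, 187, 187, 184] [178, 176, 184, 180, 183, 177]
```

In the tool's units: 205 mm / 500 = 0.41, 200 mm / 500 = 0.4, 0.198 rad / 1.5708 = 0.1261.

Emit:
jog_arm(increments={"offsets": [[0.024,-0.02,0,0,0,0.0127],[0.07,-0.056,0,0,0,0.0318],[0.13,-0.104,0,0,0,0.0637],[0.194,-0.156,0,0,0,0.0955],[0.26,-0.208,0,0,0,0.1261],[0.32,-0.256,0,0,0,0.1261],[0.37,-0.296,0,0,0,0.1261],[0.4,-0.32,0,0,0,0.1261],[0.41,-0.33,0,0,0,0.1261],[0.41,-0.33,0,0,0,0.1261]]})

```text
clock: 20.3
position: [586.0, -101.9, 187.0]
ee_rot: [0.994, 0.105, -0.001, -0.0]
contact_force: [-0.6, -0.1, -0.1]
gripper_width: 7.3
grasp_force: 58.6
```

Emit:
jog_arm(increments={"offsets": [[0,0,0,0,0,0],[0,0,0,0,0,0]]})

```text
clock: 20.5
position: [585.7, -103.3, 187.8]
ee_rot: [0.995, 0.104, -0.0, 0.0]
contact_force: [0.3, 0.8, -0.8]
gripper_width: 7.3
grasp_force: 58.6
```

```bash
python3 - <<'E'
from h import *
s=arm.read_state();p=s['position'];q=R.from_quat(s['ee_rot']);x=q.as_matrix()
a=snap('wrist','wa')
print(p,np.arctan2(x[1,0],x[0,0]),w2px('wa',[[586.6,-102,76.5]]),w2px('wa',p+q.apply([[0,0,-17],[0,0,110]])))
h=cv2.cvtColor(a,cv2.COLOR_BGR2HSV);cv2.imwrite('pics/wac.png',cv2.resize(a[60:340,140:420],(600,600)))
E
```

```text
[ 585.68430479 -103.34018932  187.77333261] 0.20850751987620603 [[274.11366775 211.42398719]] [[274.15291027 316.95427685]
 [275.64952273 213.56062673]]
```

View pics/wac.png

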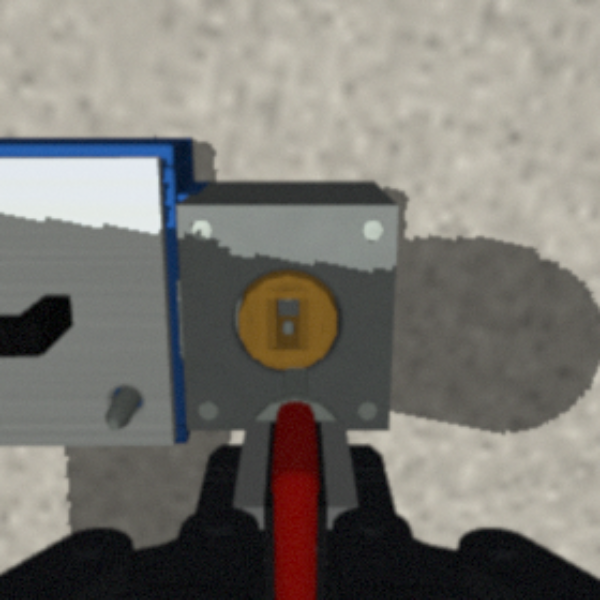

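The cover rests flush with the pins through it. The plug shows at (274.9,209.8) in the full picture and the key's axis at column 277.7, so the plug lies about 1.8 mm along tool -y and 1.7 mm along +x.

In the tool's units: 46 mm / 500 = 0.092, -1.7 mm / 500 = -0.0034.

Emit:
jog_arm(increments={"offsets": [[0.001,-0.001,0.012,0,0,0],[0.0034,-0.0034,0.036,0,0,0],[0.0034,-0.0034,0.06,0,0,0],[0.0034,-0.0034,0.08,0,0,0],[0.0034,-0.0034,0.092,0,0,0],[0.0034,-0.0034,0.092,0,0,0],[0.0034,-0.0034,0.092,0,0,0]]})

```text
clock: 21.25
position: [587.9, -100.1, 141.8]
ee_rot: [0.994, 0.105, 0.0, 0.0]
contact_force: [0.3, 0.2, -0.2]
gripper_width: 7.2
grasp_force: 58.6
```

Emit:
jog_arm(increments={"offsets": [[0,0,0.004,0,0,0],[0,0,0.008,0,0,0],[0,0,0.012,0,0,0],[0,0,0.016,0,0,0],[0,0,0.02,0,0,0],[0,0,0.02,0,0,0]]})

```text
clock: 21.85
position: [587.4, -100.1, 131.4]
ee_rot: [0.994, 0.105, -0.0, -0.0]
contact_force: [-0.5, 0.1, -0.4]
gripper_width: 7.4
grasp_force: 58.6
```

In the tool's units: 4 mm / 500 = 0.008, 3 mm / 500 = 0.006.

Emit:
jog_arm(increments={"offsets": [[0,0,0.002,0,0,0],[0,0,0.004,0,0,0],[0,0,0.006,0,0,0],[0,0,0.008,0,0,0],[0,0,0.008,0,0,0]]})

```text
clock: 22.35
position: [587.5, -100.1, 127.6]
ee_rot: [0.994, 0.105, -0.0, -0.0]
contact_force: [-0.3, 0.6, -1.3]
gripper_width: 7.6
grasp_force: 58.6
```

Emit:
jog_arm(increments={"offsets": [[0,0,0.002,0,0,0],[0,0,0.004,0,0,0],[0,0,0.006,0,0,0],[0,0,0.006,0,0,0]]})

```text
clock: 22.75
position: [587.5, -100.1, 124.6]
ee_rot: [0.994, 0.105, -0.0, -0.0]
contact_force: [-0.5, 0.7, -0.1]
gripper_width: 7.3
grasp_force: 58.6
```

In the tool's units: 2 mm / 500 = 0.004, 1 mm / 500 = 0.002.

Emit:
jog_arm(increments={"offsets": [[0,0,0.002,0,0,0],[0,0,0.004,0,0,0],[0,0,0.004,0,0,0]]})

```text
clock: 23.05
position: [587.5, -100.1, 122.6]
ee_rot: [0.994, 0.105, -0.0, -0.0]
contact_force: [1.0, 0.9, -0.9]
gripper_width: 7.3
grasp_force: 58.6
```

Emit:
jog_arm(increments={"offsets": [[0,0,0.002,0,0,0],[0,0,0.004,0,0,0],[0,0,0.004,0,0,0]]})

```text
clock: 23.35
position: [587.7, -100.3, 121.6]
ee_rot: [0.994, 0.105, 0.0, 0.0]
contact_force: [-2.4, -0.5, 4.3]
gripper_width: 7.6
grasp_force: 59.6
```

Emit:
jog_arm(increments={"offsets": [[0,0,0.002,0,0,0],[0,0,0.004,0,0,0],[0,0,0.004,0,0,0]]})

```text
clock: 23.65
position: [587.8, -100.4, 121.0]
ee_rot: [0.994, 0.105, 0.0, 0.0]
contact_force: [-3.7, -0.0, 11.4]
gripper_width: 6.8
grasp_force: 60.7
```

In the tool's units: -2 mm / 500 = -0.004, -1 mm / 500 = -0.002.

Emit:
jog_arm(increments={"offsets": [[0.002,0,0.002,0,0,0],[0.004,0,0.002,0,0,0],[0.002,0,0.002,0,0,0],[0,0,0.002,0,0,0],[-0.002,0,0.002,0,0,0],[-0.004,0,0.002,0,0,0],[-0.002,0,0.002,0,0,0],[0,0,0.002,0,0,0]]})

```text
clock: 24.45
position: [586.0, -100.7, 118.7]
ee_rot: [0.994, 0.105, -0.002, 0.0]
contact_force: [-5.3, -0.8, 7.4]
gripper_width: 6.9
grasp_force: 59.9
```

In the tool's units: -2 mm / 500 = -0.004, -1 mm / 500 = -0.002.

Emit:
jog_arm(increments={"offsets": [[0,0,0.002,0,0,0],[0.002,0,0.004,0,0,0],[0.002,0,0.004,0,0,0],[-0.002,0,0.004,0,0,0],[-0.004,0,0.004,0,0,0],[-0.004,0,0.004,0,0,0],[0,0,0.004,0,0,0],[0,0,0.004,0,0,0]]})

```text
clock: 25.25
position: [586.6, -100.2, 115.0]
ee_rot: [0.994, 0.105, -0.002, -0.0]
contact_force: [-2.3, -0.8, 0.5]
gripper_width: 7.0
grasp_force: 58.8
```

Emit:
jog_arm(increments={"offsets": [[0,0,0.002,0,0,0],[0,0,0.004,0,0,0],[0,0,0.004,0,0,0]]})

```text
clock: 25.55
position: [586.7, -100.3, 113.0]
ee_rot: [0.995, 0.105, -0.001, -0.0]
contact_force: [-3.6, -1.1, -1.2]
gripper_width: 7.4
grasp_force: 58.5
```

In the tool's units: 3 mm / 500 = 0.006, 2 mm / 500 = 0.004.

Emit:
jog_arm(increments={"offsets": [[0,0,0.002,0,0,0],[0,0,0.004,0,0,0],[0,0,0.006,0,0,0],[0,0,0.006,0,0,0]]})

```text
clock: 25.95
position: [587.5, -100.4, 111.2]
ee_rot: [0.994, 0.105, -0.0, 0.0]
contact_force: [-4.0, -2.1, 2.6]
gripper_width: 7.2
grasp_force: 59.1
```

Emit:
jog_arm(increments={"offsets": [[0,0,0.002,0,0,0],[0,0,0.004,0,0,0],[0,0,0.004,0,0,0]]})

```text
clock: 26.25
position: [587.9, -100.4, 110.2]
ee_rot: [0.994, 0.105, 0.0, 0.0]
contact_force: [-6.2, -0.8, 7.5]
gripper_width: 6.8
grasp_force: 60.1
```

In the tool's units: -2 mm / 500 = -0.004, -1 mm / 500 = -0.002.

Emit:
jog_arm(increments={"offsets": [[0,0,0.002,0,0,0],[0.002,0,0.004,0,0,0],[0.002,0,0.004,0,0,0],[-0.002,0,0.004,0,0,0],[-0.004,0,0.004,0,0,0],[-0.004,0,0.004,0,0,0],[0,0,0.004,0,0,0],[0,0,0.004,0,0,0]]})

```text
clock: 27.05
position: [588.0, -100.5, 108.7]
ee_rot: [0.994, 0.105, 0.0, 0.001]
contact_force: [-6.8, -1.9, 10.1]
gripper_width: 7.5
grasp_force: 60.3
```

Emit:
jog_arm(increments={"offsets": [[0,0,0.002,0,0,0],[0,0,0.004,0,0,0],[0,0,0.004,0,0,0]]})

```text
clock: 27.35
position: [588.0, -100.6, 106.7]
ee_rot: [0.994, 0.105, 0.001, 0.001]
contact_force: [-6.4, -0.9, 9.4]
gripper_width: 7.2
grasp_force: 60.2
```

In the tool's units: -3 mm / 500 = -0.006, -2 mm / 500 = -0.004.

Emit:
jog_arm(increments={"offsets": [[-0.002,0,0.002,0,0,0],[-0.004,0,0.004,0,0,0],[-0.006,0,0.004,0,0,0],[-0.004,0,0.004,0,0,0],[0,0,0.004,0,0,0],[0,0,0.004,0,0,0],[-0.004,0,0.004,0,0,0],[-0.003,0,0.004,0,0,0]]})

```text
clock: 28.15
position: [587.7, -100.6, 104.2]
ee_rot: [0.994, 0.105, 0.002, 0.0]
contact_force: [-3.5, -1.8, 6.9]
gripper_width: 6.9
grasp_force: 59.6
```

Emit:
jog_arm(increments={"offsets": [[0,0,0.002,0,0,0],[0,0,0.004,0,0,0],[0,0,0.004,0,0,0]]})

```text
clock: 28.45
position: [587.8, -100.6, 104.2]
ee_rot: [0.994, 0.106, 0.002, 0.001]
contact_force: [-5.9, 0.1, 15.5]
gripper_width: 7.4
grasp_force: 61.4
```

In the tool's units: -2 mm / 500 = -0.004, -1 mm / 500 = -0.002.

Emit:
jog_arm(increments={"offsets": [[-0.002,0,0.002,0,0,0],[-0.004,0,0.002,0,0,0],[-0.002,0,0.002,0,0,0],[0.002,0,0.002,0,0,0],[0.004,0,0.002,0,0,0],[0.002,0,0.002,0,0,0],[-0.002,0,0.002,0,0,0],[-0.002,0,0.002,0,0,0]]})

```text
clock: 29.25
position: [587.7, -100.7, 104.1]
ee_rot: [0.994, 0.106, 0.003, 0.001]
contact_force: [-5.2, 1.3, 18.3]
gripper_width: 7.3
grasp_force: 61.6
```

Run:
```python
from h import *
a=snap('side','s3');snap('wrist','wb');s=arm.read_state();print(s['wrist_torque'])
t=.209;X=np.array([np.cos(t),np.sin(t),0]);F=np.array([586.9,-101.5,76.5])
print(w2px('s3',[F,F+[0,0,12],F+[0,0,46]]))
u,v=w2px('s3',[F])[0].astype(int)
for vv in range(v-26,v+9): print(vv,[tuple(int(c) for c in a[vv,uu]) for uu in(u-3,u,u+3)])
```

```text
[ 0.22871615  1.82092235 -0.01931791]
[[308.76379276 221.65378688]
 [308.80918196 216.78678574]
 [308.9404179  202.71459679]]
195 [(44, 45, 44), (46, 47, 46), (40, 42, 41)]
196 [(42, 45, 45), (45, 45, 45), (39, 40, 41)]
197 [(42, 44, 44), (45, 46, 45), (38, 41, 39)]
198 [(41, 43, 44), (45, 47, 45), (40, 41, 41)]
199 [(41, 43, 43), (44, 45, 45), (40, 42, 42)]
200 [(43, 43, 43), (41, 41, 42), (41, 41, 41)]
201 [(43, 44, 44), (42, 43, 43), (38, 40, 41)]
202 [(48, 49, 49), (41, 43, 43), (41, 41, 41)]
203 [(41, 42, 42), (42, 44, 44), (41, 42, 43)]
204 [(38, 41, 54), (41, 42, 41), (40, 41, 41)]
205 [(50, 52, 82), (51, 54, 53), (40, 41, 41)]
206 [(60, 61, 91), (69, 71, 69), (41, 43, 44)]
207 [(62, 65, 91), (70, 71, 71), (42, 44, 43)]
208 [(61, 64, 91), (68, 72, 70), (43, 45, 42)]
209 [(59, 62, 89), (69, 71, 69), (42, 43, 42)]
210 [(60, 62, 90), (70, 72, 71), (43, 44, 42)]
211 [(60, 63, 90), (70, 73, 71), (43, 46, 45)]
212 [(60, 62, 89), (71, 72, 71), (41, 41, 40)]
213 [(61, 62, 91), (69, 71, 69), (41, 44, 42)]
214 [(60, 62, 94), (68, 71, 70), (45, 46, 45)]
215 [(61, 64, 104), (70, 72, 71), (41, 42, 42)]
216 [(61, 62, 105), (70, 72, 70), (41, 43, 42)]
217 [(61, 63, 105), (70, 71, 70), (42, 43, 42)]
218 [(57, 61, 98), (76, 78, 76), (55, 56, 55)]
219 [(58, 64, 76), (93, 96, 93), (86, 89, 85)]
220 [(67, 78, 81), (102, 106, 102), (102, 106, 102)]
221 [(76, 86, 86), (97, 102, 96), (97, 102, 97)]
222 [(75, 86, 87), (86, 90, 86), (86, 90, 86)]
223 [(73, 88, 93), (89, 94, 89), (92, 97, 92)]
224 [(58, 84, 101), (90, 100, 100), (90, 100, 100)]
225 [(47, 82, 103), (59, 89, 106), (57, 88, 107)]
226 [(50, 83, 103), (53, 90, 114), (54, 93, 118)]
227 [(61, 74, 81), (57, 84, 99), (59, 82, 96)]
228 [(62, 65, 64), (63, 67, 66), (62, 66, 65)]
229 [(63, 66, 63), (63, 65, 62), (62, 65, 62)]
```

In the tool's units: -2.5 mm / 500 = -0.005, -1.5 mm / 500 = -0.003.

Emit:
jog_arm(increments={"offsets": [[-0.002,0,-0.001,0,0,0],[-0.004,0,-0.002,0,0,0],[-0.005,0,-0.003,0,0,0],[-0.005,0,-0.003,0,0,0]]})

```text
clock: 29.75
position: [587.4, -100.7, 104.2]
ee_rot: [0.994, 0.106, 0.006, 0.001]
contact_force: [0.6, 0.7, 8.1]
gripper_width: 7.4
grasp_force: 59.9
```

```bash
python3 -c "
from h import *
s=arm.read_state();print(s['contact_force'],s['wrist_torque'])"
```

```text
[0.61938947 0.71599971 8.08066688] [ 0.13921649 -0.18019865 -0.01835416]
```

In the tool's units: 0.6 rad / 1.5708 = 0.382.

Emit:
jog_arm(increments={"offsets": [[0,0,0,0,0,0.0637],[0,0,0,0,0,0.1273],[0,0,0,0,0,0.191],[0,0,0,0,0,0.2546],[0,0,0,0,0,0.3183],[0,0,0,0,0,0.382],[0,0,0,0,0,0.382]]})

```text
clock: 30.45
position: [587.1, -101.1, 104.2]
ee_rot: [0.981, -0.193, 0.005, -0.001]
contact_force: [1.3, -1.0, 9.0]
gripper_width: 7.2
grasp_force: 60.1
```

```bash
python3 -c "
from h import *
s=arm.read_state();x=R.from_quat(s['ee_rot']).as_matrix();print(s['contact_force'],s['wrist_torque'],np.arctan2(x[1,0],x[0,0])-.209)"
```

```text
[ 1.29338006 -1.04488663  9.00502196] [-0.29461033 -0.1100704   0.05768494] -0.5984117317082044
```

In the tool's units: 0.9 rad / 1.5708 = 0.573.

Emit:
jog_arm(increments={"offsets": [[0,0,0,0,0,0.0637],[0,0,0,0,0,0.1273],[0,0,0,0,0,0.191],[0,0,0,0,0,0.2546],[0,0,0,0,0,0.3183],[0,0,0,0,0,0.382],[0,0,0,0,0,0.4456],[0,0,0,0,0,0.5093],[0,0,0,0,0,0.573],[0,0,0,0,0,0.573]]})

```text
clock: 31.45
position: [586.4, -101.2, 104.2]
ee_rot: [0.799, -0.601, 0.004, -0.002]
contact_force: [-1.7, -0.2, 10.6]
gripper_width: 7.4
grasp_force: 60.3
```

Create st.py:
```python
from h import *
s=arm.read_state();x=R.from_quat(s['ee_rot']).as_matrix();print(s['contact_force'],s['wrist_torque'],np.arctan2(x[1,0],x[0,0])-.209)
```

```bash
python3 st.py
```

```text
[-1.67638254 -0.23018259 10.62690521] [-0.33826843  0.34916524  0.12711673] -1.4982495707964012
```

In the tool's units: 0.15 rad / 1.5708 = 0.0955.

Emit:
jog_arm(increments={"offsets": [[0,0,0,0,0,0.0446],[0,0,0,0,0,0.0955],[0,0,0,0,0,0.0955]]})

```text
clock: 31.75
position: [586.7, -101.0, 104.2]
ee_rot: [0.752, -0.659, 0.004, -0.003]
contact_force: [0.2, 0.1, 9.0]
gripper_width: 7.2
grasp_force: 60.3
```

```bash
python3 st.py
```

```text
[0.22455098 0.06949308 8.97807356] [-0.13464013  0.15664376  0.10680618] -1.6479613634035877
```

Emit:
jog_arm(increments={"offsets": [[0,0,0,0,0,0.0318],[0,0,0,0,0,0.0637],[0,0,0,0,0,0.0637]]})

```text
clock: 32.05
position: [586.8, -100.9, 104.2]
ee_rot: [0.719, -0.695, 0.004, -0.003]
contact_force: [-0.8, -1.1, 9.3]
gripper_width: 7.4
grasp_force: 60.2
```

```bash
python3 st.py
```

```text
[-0.80193531 -1.05973673  9.33126986] [-0.09886608  0.18630128  0.21722611] -1.7469816145404093
```

Emit:
jog_arm(increments={"offsets": [[0,0,0,0,0,0.0318],[0,0,0,0,0,0.0318]]})

```text
clock: 32.25
position: [586.8, -100.9, 104.2]
ee_rot: [-0.701, 0.713, -0.004, 0.003]
contact_force: [0.4, -0.3, 10.4]
gripper_width: 7.4
grasp_force: 60.3
```

```bash
python3 st.py
```

```text
[ 0.40012591 -0.33969598 10.35394959] [-0.02969496  0.14033213  0.36311645] -1.7960525641224028
```

Emit:
jog_arm(increments={"offsets": [[0,0,0,0,0,0],[0,0,0,0,0,0]]})

```text
clock: 32.45
position: [586.8, -100.9, 104.2]
ee_rot: [-0.702, 0.713, -0.004, 0.003]
contact_force: [-0.3, 0.6, 9.2]
gripper_width: 7.4
grasp_force: 60.2
```

Run:
```python
from h import *
a=cv2.imread('pics/s3.png').astype(int);b=snap('side','s4').astype(int)
t=.209;c,s=np.cos(t),np.sin(t)
for n in('top',):
    d=snap('top','top1').astype(int);e=cv2.imread('pics/top0.png').astype(int)
for y in(-80,-70,-66,-62,-58,-54,-50,-46,-40):
    for x in (0,15):
        P=[[564.4+c*x-s*y,2.8+s*x+c*y,62]];u,v=w2px('s4',P)[0].round().astype(int);U,V=w2px('top1',P)[0].round().astype(int)
        print(y,x,(u,v),a[v,u],b[v,u],'top',(U,V),d[V,U])
```

```bash
python3 st.py
```

```text
-80 0 (np.int64(304), np.int64(222)) [59 84 99] [67 80 86] top (np.int64(308), np.int64(191)) [105 117 122]
-80 15 (np.int64(310), np.int64(221)) [ 98 103  97] [ 99 105 100] top (np.int64(307), np.int64(186)) [128 141 148]
-70 0 (np.int64(303), np.int64(221)) [56 82 97] [56 80 92] top (np.int64(304), np.int64(192)) [ 99 109 115]
-70 15 (np.int64(309), np.int64(220)) [102 107 103] [ 66  70 116] top (np.int64(303), np.int64(187)) [125 138 145]
-66 0 (np.int64(302), np.int64(220)) [62 69 69] [60 68 69] top (np.int64(302), np.int64(192)) [ 98 110 115]
-66 15 (np.int64(308), np.int64(219)) [93 96 93] [49 52 97] top (np.int64(301), np.int64(187)) [126 139 145]
-62 0 (np.int64(301), np.int64(219)) [62 64 62] [61 64 61] top (np.int64(301), np.int64(193)) [ 91 102 108]
-62 15 (np.int64(307), np.int64(218)) [ 96 100  96] [83 86 87] top (np.int64(300), np.int64(187)) [127 139 146]
-58 0 (np.int64(301), np.int64(218)) [62 66 61] [62 63 61] top 
[... 429 characters left out ...]
70] top (np.int64(296), np.int64(194)) [ 87  97 101]
-50 15 (np.int64(306), np.int64(216)) [89 93 91] [105 108 104] top (np.int64(295), np.int64(188)) [124 137 143]
-46 0 (np.int64(299), np.int64(216)) [94 97 94] [79 84 80] top (np.int64(295), np.int64(194)) [ 90  99 104]
-46 15 (np.int64(305), np.int64(215)) [ 61  64 104] [92 95 91] top (np.int64(294), np.int64(188)) [123 136 143]
-40 0 (np.int64(298), np.int64(215)) [75 79 76] [69 73 70] top (np.int64(293), np.int64(194)) [ 90 100 105]
-40 15 (np.int64(304), np.int64(214)) [ 38  42 110] [62 65 63] top (np.int64(292), np.int64(189)) [122 133 141]
[ 0.08802222 -0.52598989  8.98288653] [-0.0613027   0.17015071  0.33839788] -1.7953830416829757
```

```bash
python3 -c "
from bench import arm, vision, job_done
print(job_done())"
```

```text
the job is handed in; nothing more can be done
None
```

The job is handed in: the cover is seated flush and let go, the key was pushed fully home and then turned clockwise to the stop, and the arm is still gripping it and holding it turned. The bolt itself was hidden from the cameras, so that it ran out is inferred from the sharp torque rise at the stop.

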